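Clear the sealed cartons from the catch tray at the saleroom packing table

ROBOT

A 7-joint arm with a two-finger parallel gripper is mounted at the origin on the work surface. World frame = base frame: x ahead of the robot, y to its left, z up, the work surface at z = 0. Lengths are in m, angles in rad, forces in N, time in s.
With the tool pointing down it reaches from about 0.425 to 0.925 m from the base axis. Payload 6.8 kg.
Tool frame: the origin (TCP) lies on the centre line of the jaws, within the pads' length; the fingertips stand 25 mm ahead of it and the grasp point (between the pads) lies 6 mm ahead of it; z points along the fingers, y is the line along which they close (so a half turn about z gives the same grasp; the last joint's range is limited). The gripper opens to 85 mm and grips with 20 to 120 N. Pads are 22 mm wide; open, the fingers measure 114 mm over their backs; the gripper's body (76 mm by 85 mm) begins 54 mm behind the grasp point. The pads swing forward as they close: fully open they stand 13 mm farther back than shut.
Start: joints at [-0.108, 0.477, 0.022, 1.555, -0.011, 1.109, -0.083], TCP at [0.675, 0, 0.235] pointing down, gripper open.
Joint ranges: [-2.96, 2.96], [-0.34, 2.1], [-1.41, 1.46], [0.24, 2.44], [-1.37, 4.51], [0.17, 1.92], [-2.96, 2.96]. Speed limits (rad/s): [2.39, 2.39, 3.14, 3.14, 3.14, 3.14, 3.14].

INTERFACE

Orientations are given as a rotation vector (axis times angle).
In Python, from rig import monitor, get_image, camera_info, arm gives the robot as it stands.
- The arm moves only by the shell command python3 -m crank 'ROWS'. ROWS is a JSON object of lists of equal length, an entry for each row: "xyz": the shift along the tool's x, y, z in units of 0.04 m (1.0 is 0.04 m), a list of three; "dr": the turn, a rotation vector about the tool's x, y, z in units of 0.15 rad (1.0 is 0.15 rad), a list of three; "claw": the closure, from 0 (fully open) to 1 (shut). In form: {"xyz": [[x, y, z], ...], "dr": [[wx, wy, wz], ...], "claw": [claw, ...]}. A call has 1 to 12 rows; each row shifts and turns the commanded pose from where the row before left it, along the tool's axes as they then stand; what a row does not reach is not made up. A row lasts 1/10 s, in which the tool goes at most 50 mm and 8.59 degrees, less where a joint would pass 70% of its speed; a pose out of reach is approached as far as the arm can. A call with a number of a shift or a turn outside -1 to 1 is refused whole. A call with a gripper value outside its range is refused whole. The fingers move at their own pace and stop on an object; the grip force is fixed at half the most. Time passes only in rows, so rows that do not move let the fingers close. It gives the time, the measured TCP pose, the force, the opening and the grip force at its end, in the units of the state.
- monitor.sense(): the state, without advancing time (a new reading comes with each control period).
- get_image(name): name is "scene" or "side" or "wrist"; returns the picture (400x640x3 uint8, red, green, blue); there is no depth.
- camera_info(name): a dict with "camera_matrix" (3x3 intrinsics, pixels), "extrinsics" (4x4, takes a point from world to camera coordinates); the wrist camera has in their place "mount" (4x4, takes a point from camera to tool coordinates, whose origin is the TCP and whose axes are the flange's). Camera axes: x right, y down, z forward; pixel columns grow to the right and rows downward; lengths in m; the calibration is good to about 2 mm. A picture is of the moment at which its call begins: read the wrist's pose just before it. camera_info takes no time and is no camera call.
- arm.close_job(): hands the job in; it is judged then, once.
The state is a dict: "clock": time; "joint_positions": joint angles; "qvel": joint speeds; "effort": joint torques, N m; "ee_pos": TCP position; "ee_rot": TCP orientation; "contact_force": force on the tool from outside, world axes, zero at the start; "moment": the same for the moment, N m; "finger_gap": finger opening in m; "finger_force": force on a finger pad.
Only numpy, scipy, OpenCV 4.12 (cv2) and the standard library are available. Lean on these libraries where they do the work, as an engineer would, in place of code of your own. Each camera call takes 0.05 s, during which the arm holds its last target. There are 200 camera calls.

TASK

Take the two taped-shut cartons out of the sealing machine's catch tray and put them in the plywood carrying tray, one in each compartment, lying flat on its floor the right way up. They hold china: set them down, do not drop them. The carton whose flaps still stand open is not finished: leave it where it lies, and do not disturb the other things on the table.

Things in the scene. Friction and masses are not known exactly. Their poses are not given: they have to be found in the camera images.
- sealer: Grey carton sealer with aluminium catch tray, fixed. Origin: on the table under the tray's centre. Tray 228 (x) by 358 mm (y), floor 20 mm and rims 49 mm above the table. On its -y side rollers, 75 mm high, then the housing (y -270 to -550, x -150 to 150 mm, 190 mm high; tape roll on top to 255). Three cartons lie in the tray in any order, lengths roughly along x, 105 mm apart along y.
- carton_long: Sealed cardboard carton with a strip of brown tape along its flat top: 150 long, 50 wide, 50 mm high, about 0.3 kg. Origin: centre of its underside; x along its length, y across its width, z up.
- carton_short: Sealed cardboard carton with a strip of brown tape along its flat top: 110 long, 56 wide, 60 mm high, about 0.3 kg. Origin: centre of its underside; x along its length, y across its width, z up.
- carton_open: Unfinished cardboard carton, no tape, its four flaps standing up and white paper showing inside: 130 long, 50 wide, 45 mm high, 70 mm with flaps. To be left in the catch tray. Origin: centre of its underside; x along its length, y across its width, z up.
- tote: Plywood carrying tray, loose, 1.8 kg, open on top: 216 (x) by 264 mm (y), rims 58 mm above the table, floor and walls 8 mm thick. A divider along x, as high as the rims, parts it into two compartments, each 200 (x) by 120 mm (y) inside. Origin: centre of its underside; z up.
- tote_in_a (a point): Centre of the floor of the carrying tray's compartment on its +y side (8 mm above the table); axes as the tray's.
- tote_in_b (a point): Centre of the floor of the carrying tray's compartment on its -y side (8 mm above the table); axes as the tray's.
- mallet: Bystander: wooden mallet lying on its side, 185 mm long, head 50 x 90 x 50 mm at +x. Origin: on the table, under the handle's middle.
- dish: Bystander: round green glass dish, 110 mm across, 35 mm high. Origin: centre of its underside.
- harmonica: Bystander: metal mouth organ, 50 x 130 x 30 mm. Origin: centre of its underside.
Things that resemble listed ones, but are neither listed nor needed, are in the scene too. What is shaped like the carton_short but purple is not meant.

How it is judged:
By the outcome, as a careful person would: the job done as asked, in the order asked, and still so for the second after the job is handed in, with the robot touching nothing.
It also fails if it takes over 64 s, if anything falls off the work surface, if the arm or the gripper's body presses on something with over 40 N, if the wrist force passes 120 N, or if a joint passes its speed limit or range.

## Working session

There is one attempt and no reset: what is moved stays moved. The work goes in short steps, Python scripts to look and compute and a shell command to move; the robot and the scene stay as the last step left them, time stands still between calls to the robot, and variables do not carry over. Pictures are saved under pics/ and viewed, at most 10 in all, crops included, and the job is handed in when it is done.

```bash
mkdir -p pics; ls; python3 - <<'E'
from rig import monitor,get_image,camera_info
import cv2,numpy as np
np.set_printoptions(precision=4,suppress=True)
s=monitor.sense();print(s)
for n in ["scene","side","wrist"]:
    im=get_image(n);np.save(f"pics/{n}0.npy",im);cv2.imwrite(f"pics/{n}0.png",im[:,:,::-1]);print(n,camera_info(n))
E
```

```text
pics
{'clock': 0.0, 'joint_positions': array([-0.1081,  0.4778,  0.0223,  1.5564, -0.0115,  1.1093, -0.0831]), 'qvel': array([-0.0003, -0.0008,  0.0024,  0.0016,  0.0004, -0.0004,  0.0005]), 'effort': array([ -0.0005, -59.6444,   1.6077, -28.1195,   0.0124,   0.0094,
         0.    ]), 'ee_pos': array([ 0.6744, -0.    ,  0.2342]), 'ee_rot': array([-2.2206, -2.2206,  0.0022]), 'contact_force': array([ 0.0015, -0.1643, -0.3489]), 'moment': array([-0.0184,  0.0328, -0.0069]), 'finger_force': 0.0, 'finger_gap': 0.08547280885283487}
scene {'camera_matrix': array([[436.498 ,   0.    , 324.2768],
       [  0.    , 436.498 , 199.0653],
       [  0.    ,   0.    ,   1.    ]]), 'extrinsics': array([[ 0.5507,  0.8346, -0.007 , -0.3033],
       [ 0.5501, -0.3693, -0.749 , -0.2493],
       [-0.6277,  0.4087, -0.6625,  1.4596],
       [ 0.    ,  0.    ,  0.    ,  1.    ]])}
side {'camera_matrix': array([[502.5712,   0.    , 313.6122],
       [  0.    , 502.5712, 206.5924],
       [  0.    ,   0.    ,   1.    ]]), 'extrinsics': array([[ 0.9111, -0.4118, -0.0183, -0.49  ],
       [-0.2909, -0.6108, -0.7365,  0.1886],
       [ 0.2921,  0.6763, -0.6762,  1.3902],
       [ 0.    ,  0.    ,  0.    ,  1.    ]])}
wrist {'camera_matrix': array([[336.4588,   0.    , 323.1542],
       [  0.    , 336.4588, 200.3118],
       [  0.    ,   0.    ,   1.    ]]), 'mount': array([[-0.0011, -0.9468, -0.3218,  0.0846],
       [ 1.    , -0.0011, -0.0003, -0.0006],
       [-0.0001, -0.3218,  0.9468, -0.1392],
       [ 0.    ,  0.    ,  0.    ,  1.    ]])}
```

View pics/scene0.png

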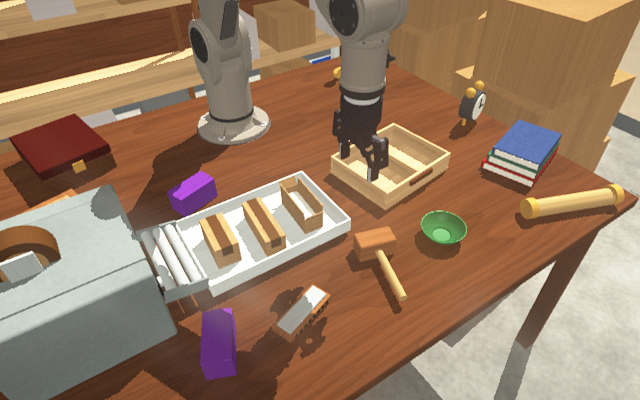

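View pics/side0.png

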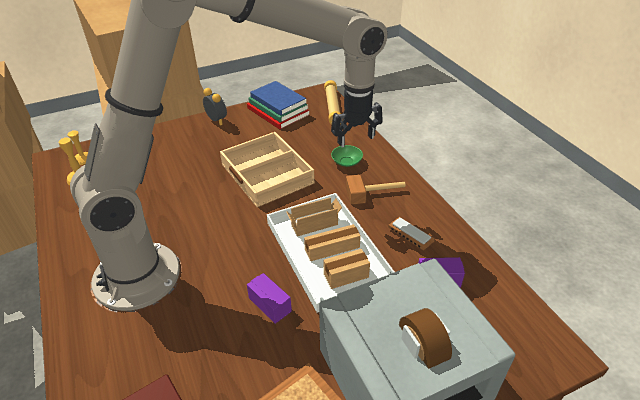

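The scene view has the catch tray at about (250,235). It holds a sealed carton at (220,240), a second sealed carton at (263,225), and the open one with flaps at (302,203). The tote is at (390,165). The purple boxes at (192,193) and (219,342) are decoys. The side view shows the cartons at (347,270), (333,243) and (314,217), and the tote at (267,167).

I'll enlarge both views to confirm this and pick corners.

```bash
python3 - <<'E'
import cv2,numpy as np
a=cv2.imread("pics/scene0.png")[165:305,190:360];b=cv2.imread("pics/side0.png")[180:310,255:405]
cv2.imwrite("pics/c_scene.png",cv2.resize(a,None,fx=4,fy=4,interpolation=cv2.INTER_CUBIC))
cv2.imwrite("pics/c_side.png",cv2.resize(b,None,fx=4,fy=4,interpolation=cv2.INTER_CUBIC))
c=cv2.imread("pics/scene0.png")[115:215,320:460];d=cv2.imread("pics/side0.png")[120:220,210:350]
cv2.imwrite("pics/c_tote.png",np.vstack([cv2.resize(x,None,fx=3,fy=3,interpolation=cv2.INTER_CUBIC) for x in(c,d)]))
E
```

```text
(no output)
```

View pics/c_scene.png

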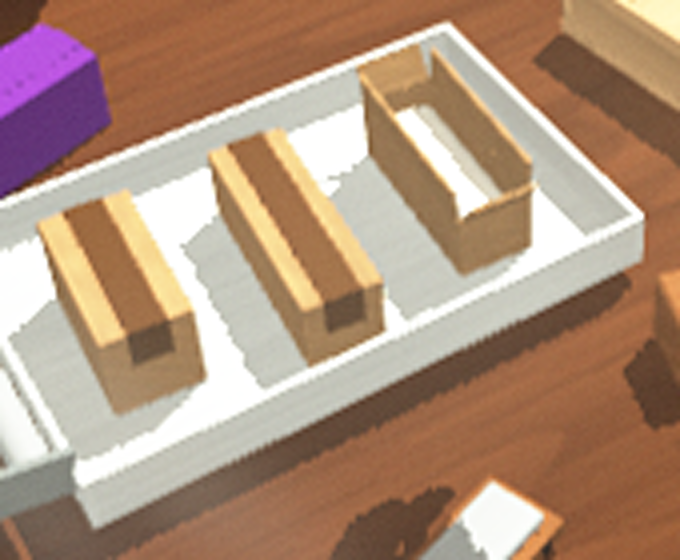

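View pics/c_side.png

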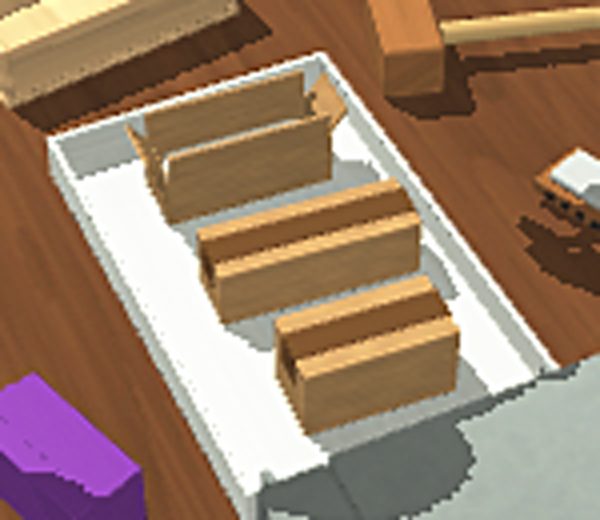

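View pics/c_tote.png

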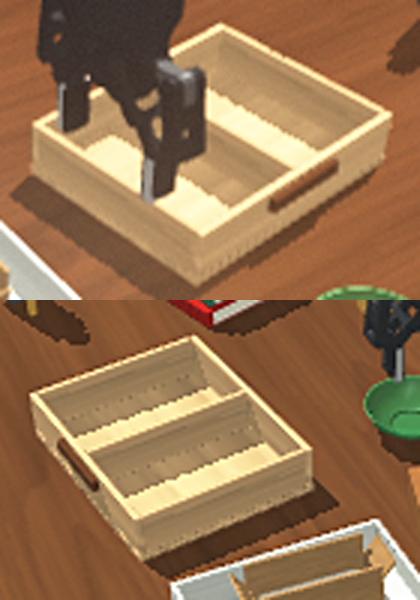

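The enlarged crops confirm the roles:
- **Left carton (scene crop 40–205, 190–410):** taped, shorter and taller, so it is carton_short.
- **Middle carton (210–385, 128–365):** taped, longer, so it is carton_long.
- **Right carton:** no tape and flaps up, so it is carton_open and stays where it is.

The tote is empty, with its divider visible. Next I'll cast rays through the picked corners onto planes at the known heights.

```bash
cat > h.py <<'E'
import numpy as np
from rig import camera_info
def ray(n,uv,z):
    c=camera_info(n);K=c["camera_matrix"];E=c["extrinsics"];R=E[:3,:3];t=E[:3,3]
    o=-R.T@t;d=(R.T@np.linalg.inv(K)@np.c_[uv,np.ones(len(uv))].T).T
    return o+d*((z-o[2])/d[:,2])[:,None]
def crop(p,off,s): return np.array(off)+(np.array(p)+.5)/s-.5
def rect(name,P):
    c=P.mean(0);e=np.roll(P,-1,0)-P;L=np.linalg.norm(e[:,:2],axis=1)
    print(name,"centre",c.round(4),"edges",L.round(3),"angles",np.degrees(np.arctan2(e[:,1],e[:,0])).round(1))
E
python3 - <<'E'
from h import *
sc=lambda p:crop(p,(190,165),4); sd=lambda p:crop(p,(255,180),4)
rect("S scene",ray("scene",sc([(40,222),(128,190),(192,312),(104,347)]),.08))
rect("S side",ray("side",sd([(277,320),(428,277),(460,325),(300,375)]),.08))
rect("L scene",ray("scene",sc([(210,155),(275,128),(382,285),(318,308)]),.07))
rect("L side",ray("side",sd([(200,232),(395,180),(418,215),(215,275)]),.07))
rect("T scene",ray("scene",crop([(222,25),(390,113),(202,240),(35,125)],(320,115),3),.058))
rect("T side",ray("side",crop([(192,37),(312,158),(135,220),(33,95)],(210,120),3),.058))
rect("open side outer flaps",ray("side",sd([(145,115),(303,73),(330,120),(165,158)]),.09))
print(ray("scene",sc([(450,24),(643,212)]),.049),ray("side",sd([(320,55),(50,142)]),.049))
E
```

```text
S scene centre [ 0.5168 -0.2604  0.08  ] edges [0.053 0.11  0.05  0.11 ] angles [ 86.6  -5.3 -93.4 176.3]
S side centre [ 0.5143 -0.2626  0.08  ] edges [0.107 0.046 0.112 0.049] angles [ -4.5 -91.6 176.7  82.3]
L scene centre [ 0.5267 -0.1548  0.07  ] edges [0.044 0.154 0.038 0.149] angles [ 90.4  -4.2 -96.6 178.1]
L side centre [ 0.523  -0.1571  0.07  ] edges [0.146 0.037 0.15  0.042] angles [ -4.9 -92.5 176.7  80.5]
T scene centre [0.4851 0.2673 0.058 ] edges [0.21  0.267 0.215 0.261] angles [   8.1  -80.8 -173.5   98.2]
T side centre [0.4801 0.2582 0.058 ] edges [0.273 0.206 0.257 0.207] angles [ -82.8 -176.1   97.3    8.3]
open side outer flaps centre [ 0.5153 -0.0546  0.09  ] edges [0.122 0.054 0.123 0.047] angles [ -3.7 -94.8 173.2  84.8]
[[0.39826764 0.02867973 0.049     ]
 [0.62066633 0.0293942  0.049     ]] [[0.61975427 0.02150587 0.049     ]
 [0.39672971 0.01954289 0.049     ]]
```

All the sizes agree with the description. The short carton is at (0.516,-0.262), yaw about -4°, and the long one at (0.525,-0.156), yaw about -4°. The tote is at about (0.483,0.263), yaw about 8°. I'll move above the short carton and turn the jaws across its width.

```bash
python3 -m crank '{"xyz":[[-0.65,-0.4,0],[-0.65,-0.4,0],[-0.65,-0.4,0],[-0.65,-0.4,0],[-0.65,-0.4,0],[-0.65,-0.4,0],[-0.65,-0.4,0],[-0.65,-0.4,0],[-0.65,-0.4,0],[-0.65,-0.4,0]],"dr":[[0,0,0],[0,0,0],[0,0,0],[0,0,0],[0,0,0],[0,0,0],[0,0,0],[0,0,0],[0,0,0],[0,0,0]],"claw":[0,0,0,0,0,0,0,0,0,0]}'
python3 -m crank '{"xyz":[[0,0,0],[0,0,0],[0,0,0],[0,0,0],[0,0,0],[0,0,0],[0,0,0],[0,0,0],[0,0,0],[0,0,0],[0,0,0],[0,0,0]],"dr":[[0,0,1],[0,0,1],[0,0,1],[0,0,1],[0,0,1],[0,0,1],[0,0,1],[0,0,1],[0,0,1],[0,0,1],[0,0,0.9],[0,0,0]],"claw":[0,0,0,0,0,0,0,0,0,0,0,0]}'
python3 - <<'E'
from rig import monitor,get_image
import cv2,numpy as np
from scipy.spatial.transform import Rotation as R
s=monitor.sense();np.savez("w1",p=s["ee_pos"],r=s["ee_rot"])
im=get_image("wrist");cv2.imwrite("pics/wrist1.png",im[:,:,::-1])
print(s["joint_positions"],R.from_rotvec(s["ee_rot"]).as_matrix())
E
```

```text
clock: 1.15
ee_pos: [0.5141, -0.2609, 0.235]
ee_rot: [-2.221, -2.221, 0.0]
contact_force: [0.4, -0.4, 0.1]
finger_gap: 0.0854
finger_force: 0.0
clock: 2.35
ee_pos: [0.5149, -0.2597, 0.235]
ee_rot: [-3.14, 0.102, 0.001]
contact_force: [0.6, 0.4, -0.4]
finger_gap: 0.0855
finger_force: 0.0
[ 0.03135085  0.33028642  0.41311638  1.8183804  -0.15272673  1.02474212
 -1.13166969] [[ 9.97879217e-01 -6.50900305e-02 -5.96936291e-04]
 [-6.50900069e-02 -9.97879395e-01  5.90210792e-05]
 [-5.99512109e-04 -2.00413210e-05 -9.99999820e-01]]
```

View pics/wrist1.png

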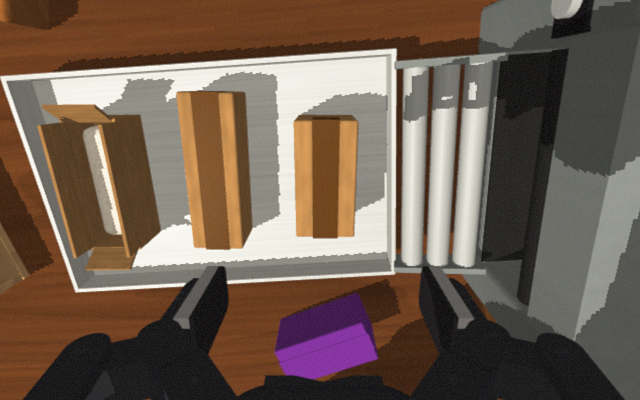

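The wrist view shows carton_short with its top corners at about (295,121), (357,121), (355,237) and (297,237). carton_long is at (178,93), (234,93), (244,248) and (194,249). Both have tape strips, and the jaws straddle column 325.

```bash
cat >> h.py <<'E'
from scipy.spatial.transform import Rotation as Ro
def wray(p,r,uv,z):
    c=camera_info("wrist");M=c["mount"];Rt=Ro.from_rotvec(r).as_matrix()
    o=np.array(p)+Rt@M[:3,3];d=(Rt@M[:3,:3]@np.linalg.inv(c["camera_matrix"])@np.c_[uv,np.ones(len(uv))].T).T
    return o+d*((z-o[2])/d[:,2])[:,None]
E
python3 - <<'E'
from h import *
w=np.load("w1.npz")
for n,q,z in [("S",[(295,121),(357,121),(355,237),(297,237)],.08),("L",[(178,93),(234,93),(244,248),(194,249)],.07)]:
    rect(n,wray(w["p"],w["r"],q,z))
E
```

```text
S centre [ 0.5142 -0.2605  0.08  ] edges [0.053 0.109 0.056 0.109] angles [-93.8 177.1  86.2  -4.3]
L centre [ 0.5238 -0.1556  0.07  ] edges [0.048 0.148 0.05  0.149] angles [-93.8 175.2  87.5  -5.6]
```

```bash
python3 -m crank '{"xyz":[[0,0,0.8],[0,0,0.8],[0,0,0.8],[0,0,0.8],[0,0,0.6],[0,0,0.45],[0,0,0],[0,0,0],[0,0,0],[0,0,0],[0,0,0],[0,0,0]],"dr":[[0,0,0],[0,0,0],[0,0,0],[0,0,0],[0,0,0],[0,0,0],[0,0,0],[0,0,0],[0,0,0],[0,0,0],[0,0,0],[0,0,0]],"claw":[0,0,0,0,0,0,0,1,1,1,1,1]}'
python3 -m crank '{"xyz":[[0,0,0],[0,0,0],[0,0,0],[0,0,-0.2],[0,0,-0.3]],"dr":[[0,0,0],[0,0,0],[0,0,0],[0,0,0],[0,0,0]],"claw":[1,1,1,1,1]}'
```

```text
clock: 3.6
ee_pos: [0.5161, -0.2607, 0.067]
ee_rot: [3.139, -0.1, 0.005]
contact_force: [-2.2, -0.4, 6.3]
finger_gap: 0.0544
finger_force: 65.0
clock: 4.1
ee_pos: [0.5142, -0.2594, 0.0853]
ee_rot: [-3.139, 0.1, 0.003]
contact_force: [-0.3, 0.3, -3.6]
finger_gap: 0.0544
finger_force: 64.2
```

```bash
python3 -m crank '{"xyz":[[0,0,-0.5],[0,0,-0.6],[0,0,-0.6],[0,0,-0.6],[0,0,-0.6],[0,0,-0.1],[0.055,-0.3,0],[0.055,-0.6,0],[0.055,-0.7,0],[0.055,-0.7,0],[0.055,-0.7,0],[0.055,-0.7,0]],"dr":[[0,0,0],[0,0,0],[0,0,-0.35],[0,0,-0.35],[0,0,-0.35],[0,0,-0.35],[0,0,0],[0,0,0],[0,0,0],[0,0,0],[0,0,0],[0,0,0]],"claw":[1,1,1,1,1,1,1,1,1,1,1,1]}'
python3 -m crank '{"xyz":[[0.055,-0.75,0],[0.055,-0.75,0],[0.055,-0.75,0],[0.055,-0.75,0],[0.055,-0.75,0],[0.055,-0.75,0],[0.055,-0.75,0],[0.055,-0.75,0],[0.055,-0.75,0],[0.055,-0.75,0],[0.055,-0.75,0],[0.055,-0.75,0]],"dr":[[0,0,0],[0,0,0],[0,0,0],[0,0,0],[0,0,0],[0,0,0],[0,0,0],[0,0,0],[0,0,0],[0,0,0],[0,0,0],[0,0,0]],"claw":[1,1,1,1,1,1,1,1,1,1,1,1]}'
python3 -m crank '{"xyz":[[0.055,-0.75,0],[0.055,-0.75,0],[0,-0.4,0],[0,0,0],[0,0,0]],"dr":[[0,0,0],[0,0,0],[0,0,0],[0,0,0],[0,0,0]],"claw":[1,1,1,1,1]}'
python3 - <<'E'
from rig import monitor,get_image
import cv2,numpy as np
s=monitor.sense();np.savez("w2",p=s["ee_pos"],r=s["ee_rot"])
im=get_image("wrist");cv2.imwrite("pics/wrist2.png",im[:,:,::-1])
E
```

```text
clock: 5.3
ee_pos: [0.5054, -0.1094, 0.2047]
ee_rot: [-3.133, -0.227, 0.003]
contact_force: [0.5, -0.1, -4.2]
finger_gap: 0.0546
finger_force: 64.3
clock: 6.5
ee_pos: [0.4786, 0.2499, 0.2046]
ee_rot: [3.133, 0.228, -0.003]
contact_force: [0.4, 0.4, -4.4]
finger_gap: 0.0545
finger_force: 64.3
clock: 7.0
ee_pos: [0.4731, 0.3233, 0.2047]
ee_rot: [3.132, 0.228, -0.002]
contact_force: [0.5, -0.6, -4.6]
finger_gap: 0.0549
finger_force: 64.4
```

View pics/wrist2.png

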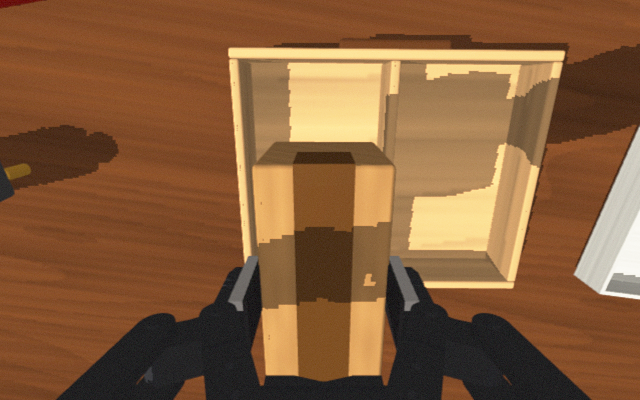

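The wrist view shows the short carton held over the +y compartment. The tote's outer rim corners are at (230,50), (564,52) and (513,288), and the divider meets the +x wall at (394,61).

```bash
python3 - <<'E'
from h import *
w=np.load("w2.npz")
P=wray(w["p"],w["r"],[(230,49),(564,51),(513,288),(394,58)],.058)
A,B,C,D=P[:,:2]
print(P.round(4),np.linalg.norm(A-B),np.linalg.norm(B-C));c=(A+C)/2
e=(A-B)/np.linalg.norm(A-B);yaw=np.degrees(np.arctan2(-e[0],e[1]));print("centre",c,"yaw",yaw)
Rt=Ro.from_rotvec(w["r"]).as_matrix()
for k,n in((.064,"a"),(-.064,"b")):
    t=c+k*e; d=Rt.T@np.r_[t-w["p"][:2],0];print(n,t,"tool units",(d/.04).round(2))
print("tool yaw",np.degrees(np.arctan2(Rt[1,0],Rt[0,0])))
E
```

```text
[[0.5709 0.4124 0.058 ]
 [0.607  0.1546 0.058 ]
 [0.3947 0.1244 0.058 ]
 [0.5829 0.2848 0.058 ]] 0.26034967076962223 0.2144333994429507
centre [0.48277304 0.2684127 ] yaw 7.962277544740405
a [0.47390769 0.3317957 ] tool units [ 0.05 -0.21 -0.  ]
b [0.49163839 0.20502969] tool units [0.03 2.99 0.  ]
tool yaw 8.333184083528604
```

```bash
python3 -m crank '{"xyz":[[0,-0.2,0],[0,0,0.5],[0,0,0.6],[0,0,0.6],[0,0,0.6],[0,0,0.5],[0,0,0.4],[0,0,0.25],[0,0,0.1],[0,0,0],[0,0,0]],"dr":[[0,0,0],[0,0,0],[0,0,0],[0,0,0],[0,0,0],[0,0,0],[0,0,0],[0,0,0],[0,0,0],[0,0,0],[0,0,0]],"claw":[1,1,1,1,1,1,1,1,1,1,1]}'
python3 -m crank '{"xyz":[[0,0,0.05],[0,0,0.05],[0,0,0]],"dr":[[0,0,0],[0,0,0],[0,0,0]],"claw":[1,1,1]}'
```

```text
clock: 8.15
ee_pos: [0.4731, 0.3325, 0.064]
ee_rot: [-3.132, -0.228, -0.002]
contact_force: [0.7, -0.3, -3.2]
finger_gap: 0.0546
finger_force: 64.4
clock: 8.45
ee_pos: [0.4725, 0.3321, 0.0592]
ee_rot: [-3.133, -0.229, -0.0]
contact_force: [-0.7, -0.4, -3.2]
finger_gap: 0.0545
finger_force: 64.4
```

```bash
python3 -m crank '{"xyz":[[0,0,0.04],[0,0,0],[0,0,0]],"dr":[[0,0,0],[0,0,0],[0,0,0]],"claw":[1,1,1]}'
python3 -m crank '{"xyz":[[0,0,0.03],[0,0,0],[0,0,0]],"dr":[[0,0,0],[0,0,0],[0,0,0]],"claw":[1,1,1]}'
python3 -m crank '{"xyz":[[0,0,0.03],[0,0,0],[0,0,0]],"dr":[[0,0,0],[0,0,0],[0,0,0]],"claw":[1,1,1]}'
```

```text
clock: 8.75
ee_pos: [0.4725, 0.3321, 0.0576]
ee_rot: [3.133, 0.229, -0.0]
contact_force: [0.5, 0.3, -3.5]
finger_gap: 0.0543
finger_force: 64.4
clock: 9.05
ee_pos: [0.4725, 0.3321, 0.0564]
ee_rot: [3.133, 0.229, -0.0]
contact_force: [-0.1, -0.0, -3.8]
finger_gap: 0.0543
finger_force: 64.4
clock: 9.35
ee_pos: [0.4725, 0.3321, 0.0552]
ee_rot: [3.133, 0.229, -0.0]
contact_force: [-0.1, -0.2, -4.0]
finger_gap: 0.0546
finger_force: 64.4
```

```bash
python3 -m crank '{"xyz":[[0,0,0.03],[0,0,0],[0,0,0]],"dr":[[0,0,0],[0,0,0],[0,0,0]],"claw":[1,1,1]}'
python3 -m crank '{"xyz":[[0,0,0.03],[0,0,0],[0,0,0]],"dr":[[0,0,0],[0,0,0],[0,0,0]],"claw":[1,1,1]}'
python3 -m crank '{"xyz":[[0,0,0.02],[0,0,0],[0,0,0]],"dr":[[0,0,0],[0,0,0],[0,0,0]],"claw":[1,1,1]}'
```

```text
clock: 9.65
ee_pos: [0.4726, 0.3322, 0.0549]
ee_rot: [-3.133, -0.229, 0.0]
contact_force: [-3.0, -1.6, 5.3]
finger_gap: 0.0544
finger_force: 65.5
clock: 9.95
ee_pos: [0.4726, 0.3322, 0.0549]
ee_rot: [-3.133, -0.229, -0.0]
contact_force: [-6.3, -3.5, 16.6]
finger_gap: 0.0545
finger_force: 66.8
clock: 10.25
ee_pos: [0.4726, 0.3322, 0.0549]
ee_rot: [-3.133, -0.229, -0.0]
contact_force: [-7.8, -5.9, 24.5]
finger_gap: 0.0544
finger_force: 67.7
```

```bash
python3 -m crank '{"xyz":[[0,0,-0.06],[0,0,0],[0,0,0],[0,0,0],[0,0,0],[0,0,-0.2],[0,0,-0.5],[0,0,-0.7],[0,0,-0.7],[0,0,-0.7],[0,0,-0.7],[0,0,-0.3]],"dr":[[0,0,0],[0,0,0],[0,0,0],[0,0,0],[0,0,0],[0,0,0],[0,0,0],[0,0,0],[0,0,0],[0,0,0],[0,0,0],[0,0,0]],"claw":[1,0.14,0.14,0.14,0.14,0.14,0.14,0.14,0.14,0.14,0,0]}'
python3 -m crank '{"xyz":[[-0.027,0.68,0],[-0.027,0.68,0],[-0.027,0.68,0],[-0.027,0.68,0],[-0.027,0.68,0],[-0.027,0.68,0],[-0.027,0.68,0],[-0.027,0.68,0],[-0.027,0.68,0],[-0.027,0.68,0],[-0.027,0.68,0],[-0.027,0.68,0]],"dr":[[0,0,0],[0,0,0],[0,0,0],[0,0,0],[0,0,0],[0,0,0],[0,0,0],[0,0,0],[0,0,0],[0,0,0],[0,0,0],[0,0,0]],"claw":[0,0,0,0,0,0,0,0,0,0,0,0]}'
python3 -m crank '{"xyz":[[-0.027,0.68,0],[-0.027,0.68,0],[-0.027,0.68,0],[-0.027,0.68,0],[-0.027,0.68,0],[-0.027,0.68,0],[0,0,0],[0,0,0],[0,0,0],[0,0,0]],"dr":[[0,0,0],[0,0,0],[0,0,0],[0,0,0],[0,0,0],[0,0,0],[0,0,0.75],[0,0,0.75],[0,0,0],[0,0,0]],"claw":[0,0,0,0,0,0,0,0,0,0]}'
python3 - <<'E'
from rig import monitor,get_image
import cv2,numpy as np
s=monitor.sense();np.savez("w3",p=s["ee_pos"],r=s["ee_rot"])
a=get_image("wrist")[:,:,::-1];b=get_image("side")[:,:,::-1]
cv2.imwrite("pics/w3.png",a);cv2.imwrite("pics/s3.png",b)
cv2.imwrite("pics/m3.png",np.vstack([cv2.resize(a,None,fx=.7,fy=.7),cv2.resize(b[110:220,200:360],(448,308))]))
E
```

```text
clock: 11.45
ee_pos: [0.4737, 0.3329, 0.2096]
ee_rot: [-3.131, -0.228, -0.006]
contact_force: [-0.2, 0.3, 0.1]
finger_gap: 0.0854
finger_force: 0.0
clock: 12.65
ee_pos: [0.5068, 0.0062, 0.206]
ee_rot: [3.133, 0.229, -0.001]
contact_force: [0.5, -0.9, -0.8]
finger_gap: 0.0854
finger_force: 0.0
clock: 13.65
ee_pos: [0.5242, -0.1548, 0.206]
ee_rot: [3.139, -0.119, -0.001]
contact_force: [-0.9, -0.8, -0.6]
finger_gap: 0.0851
finger_force: 0.0
```

View pics/m3.png

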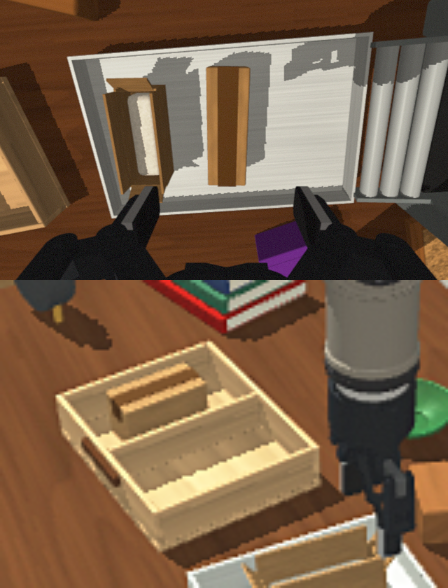

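The wrist panel shows the tray with the long carton centred between the jaws at about (228,125) and the open carton untouched at (138,135). In the side panel the short carton lies flat in the tote's +y compartment at (158,400).

Next is the long carton. I'll keep the jaws narrower so they stay clear of the flaps.

```bash
python3 -m crank '{"xyz":[[0,0,0.2],[0,0,0.6],[0,0,0.7],[0,0,0.7],[0,0,0.7],[0,0,0.5],[0,0,0.25],[0,0,0],[0,0,0],[0,0,0],[0,0,0],[0,0,0]],"dr":[[0,0,0],[0,0,0],[0,0,0],[0,0,0],[0,0,0],[0,0,0],[0,0,0],[0,0,0],[0,0,0],[0,0,0],[0,0,0],[0,0,0]],"claw":[0.14,0.14,0.14,0.14,0.14,0.14,0.14,0.14,0.14,1,1,1]}'
python3 -m crank '{"xyz":[[0,0,0],[0,0,0],[0,0,0],[0,0,0],[0,0,-0.2],[0,0,-0.3]],"dr":[[0,0,0],[0,0,0],[0,0,0],[0,0,0],[0,0,0],[0,0,0]],"claw":[1,1,1,1,1,1]}'
```

```text
clock: 14.95
ee_pos: [0.5254, -0.1554, 0.0619]
ee_rot: [3.139, -0.125, 0.004]
contact_force: [-1.7, 0.3, 6.8]
finger_gap: 0.0482
finger_force: 62.0
clock: 15.55
ee_pos: [0.5236, -0.1548, 0.0806]
ee_rot: [-3.139, 0.124, 0.003]
contact_force: [0.2, 0.5, -3.7]
finger_gap: 0.0484
finger_force: 63.6
```

```bash
python3 -m crank '{"xyz":[[0,0,-0.5],[0,0,-0.7],[0,0,-0.7],[0,0,-0.7],[0,0,-0.5],[0,0,0],[0.035,-0.4,0],[0.035,-0.7,0],[0.035,-0.7,0],[0.035,-0.7,0],[0.035,-0.7,0],[0.035,-0.7,0]],"dr":[[0,0,0],[0,0,0],[0,0,-0.4],[0,0,-0.4],[0,0,-0.4],[0,0,-0.26],[0,0,0],[0,0,0],[0,0,0],[0,0,0],[0,0,0],[0,0,0]],"claw":[1,1,1,1,1,1,1,1,1,1,1,1]}'
python3 -m crank '{"xyz":[[0.035,-0.7,0],[0.035,-0.7,0],[0.035,-0.7,0],[0.035,-0.7,0],[0.035,-0.7,0],[0.035,-0.7,0],[0.035,-0.7,0],[0,-0.22,0],[0,0,0],[0,0,0]],"dr":[[0,0,0],[0,0,0],[0,0,0],[0,0,0],[0,0,0],[0,0,0],[0,0,0],[0,0,0],[0,0,0],[0,0,0]],"claw":[1,1,1,1,1,1,1,1,1,1]}'
python3 - <<'E'
from rig import monitor,get_image
import cv2,numpy as np
s=monitor.sense();np.savez("w4",p=s["ee_pos"],r=s["ee_rot"])
cv2.imwrite("pics/w4.png",get_image("wrist")[:,:,::-1])
E
```

```text
clock: 16.75
ee_pos: [0.5104, 0.0014, 0.2051]
ee_rot: [3.134, 0.219, 0.0]
contact_force: [0.2, 0.1, -4.2]
finger_gap: 0.048
finger_force: 63.7
clock: 17.75
ee_pos: [0.4922, 0.2033, 0.2046]
ee_rot: [3.133, 0.218, -0.0]
contact_force: [0.8, -0.9, -4.0]
finger_gap: 0.0483
finger_force: 63.7
```

View pics/w4.png

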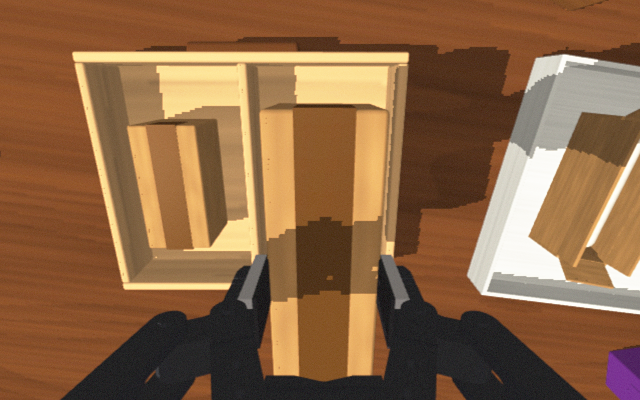

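The long carton is held over the -y compartment. Rim corners are at (75,54), (408,54) and (126,290). The short carton is flat at (175,185) in the other compartment.

```bash
python3 - <<'E'
from h import *
w=np.load("w4.npz")
P=wray(w["p"],w["r"],[(75,53),(408,53),(126,290)],.058)
A,B,C=P[:,:2];e=(A-B)/np.linalg.norm(A-B);c=(B+C)/2
print(np.linalg.norm(A-B),np.linalg.norm(A-C),"centre",c,"yaw",np.degrees(np.arctan2(-e[0],e[1])))
t=c-.064*e;Rt=Ro.from_rotvec(w["r"]).as_matrix();print(t,(Rt.T@np.r_[t-w["p"][:2],0]/.04).round(2))
E
```

```text
0.2599493237242204 0.21486239686165096 centre [0.48260683 0.26842907] yaw 7.895353539457868
[0.49139814 0.20503575] [-0.01 -0.05 -0.  ]
```

```bash
python3 -m crank '{"xyz":[[0,-0.05,0.5],[0,0,0.6],[0,0,0.6],[0,0,0.6],[0,0,0.6],[0,0,0.4],[0,0,0.25],[0,0,0.15],[0,0,0],[0,0,0]],"dr":[[0,0,0],[0,0,0],[0,0,0],[0,0,0],[0,0,0],[0,0,0],[0,0,0],[0,0,0],[0,0,0],[0,0,0]],"claw":[1,1,1,1,1,1,1,1,1,1]}'
python3 -m crank '{"xyz":[[0,0,0.04],[0,0,0],[0,0,0]],"dr":[[0,0,0],[0,0,0],[0,0,0]],"claw":[1,1,1]}'
python3 -m crank '{"xyz":[[0,0,0.03],[0,0,0],[0,0,0]],"dr":[[0,0,0],[0,0,0],[0,0,0]],"claw":[1,1,1]}'
```

```text
clock: 18.8
ee_pos: [0.4925, 0.2067, 0.0571]
ee_rot: [-3.134, -0.219, -0.002]
contact_force: [0.1, 1.3, -3.8]
finger_gap: 0.0481
finger_force: 63.6
clock: 19.1
ee_pos: [0.492, 0.2068, 0.0551]
ee_rot: [-3.134, -0.22, -0.001]
contact_force: [0.4, -0.1, -4.2]
finger_gap: 0.0481
finger_force: 63.6
clock: 19.4
ee_pos: [0.4919, 0.2067, 0.0536]
ee_rot: [3.134, 0.219, -0.0]
contact_force: [-0.7, -0.5, -3.9]
finger_gap: 0.0483
finger_force: 63.6
```

```bash
python3 -m crank '{"xyz":[[0,0,0.04],[0,0,0],[0,0,0]],"dr":[[0,0,0],[0,0,0],[0,0,0]],"claw":[1,1,1]}'
python3 -m crank '{"xyz":[[0,0,0.03],[0,0,0],[0,0,0]],"dr":[[0,0,0],[0,0,0],[0,0,0]],"claw":[1,1,1]}'
python3 -m crank '{"xyz":[[0,0,0.02],[0,0,0],[0,0,0]],"dr":[[0,0,0],[0,0,0],[0,0,0]],"claw":[1,1,1]}'
```

```text
clock: 19.7
ee_pos: [0.4918, 0.2067, 0.0519]
ee_rot: [3.134, 0.219, -0.0]
contact_force: [0.2, -0.7, -3.8]
finger_gap: 0.0482
finger_force: 63.6
clock: 20.0
ee_pos: [0.4919, 0.2067, 0.0508]
ee_rot: [3.134, 0.219, -0.0]
contact_force: [-0.8, 0.1, -4.6]
finger_gap: 0.0482
finger_force: 63.6
clock: 20.3
ee_pos: [0.492, 0.2067, 0.05]
ee_rot: [-3.134, -0.219, -0.0]
contact_force: [-1.0, 1.3, -3.8]
finger_gap: 0.0481
finger_force: 63.8
```

```bash
python3 -m crank '{"xyz":[[0,0,0.02],[0,0,0],[0,0,0]],"dr":[[0,0,0],[0,0,0],[0,0,0]],"claw":[1,1,1]}'
python3 -m crank '{"xyz":[[0,0,0.01],[0,0,0],[0,0,0]],"dr":[[0,0,0],[0,0,0],[0,0,0]],"claw":[1,1,1]}'
```

```text
clock: 20.6
ee_pos: [0.492, 0.2068, 0.05]
ee_rot: [-3.134, -0.219, -0.0]
contact_force: [-2.3, -2.0, 6.0]
finger_gap: 0.0481
finger_force: 64.7
clock: 20.9
ee_pos: [0.492, 0.2067, 0.0499]
ee_rot: [-3.134, -0.219, -0.0]
contact_force: [-3.9, -1.3, 10.0]
finger_gap: 0.048
finger_force: 65.2
```

It's down on the floor, so I'll release, lift away and check.

```bash
python3 -m crank '{"xyz":[[0,0,-0.02],[0,0,0],[0,0,0],[0,0,0],[0,0,0],[0,0,-0.2],[0,0,-0.5],[0,0,-0.7],[0,0,-0.7],[0,0,-0.7],[0,0,-0.7],[0,0,-0.5]],"dr":[[0,0,0],[0,0,0],[0,0,0],[0,0,0],[0,0,0],[0,0,0],[0,0,0],[0,0,0],[0,0,0],[0,0,0],[0,0,0],[0,0,0]],"claw":[1,0.17,0.17,0.17,0.17,0.17,0.17,0.17,0.17,0.17,0.17,0.17]}'
python3 -m crank '{"xyz":[[0,0,-0.5],[0,0,-0.5],[0,0,0],[0,0,0]],"dr":[[0,0,0],[0,0,0],[0,0,0],[0,0,0]],"claw":[0.17,0.17,0.17,0.17]}'
python3 - <<'E'
from rig import get_image
import cv2,numpy as np
a,b=[get_image(n)[:,:,::-1] for n in("wrist","side")]
cv2.imwrite("pics/m5.png",np.vstack([cv2.resize(a,(448,280)),cv2.resize(b[110:320,200:500],(448,314))]))
E
```

```text
clock: 22.1
ee_pos: [0.4925, 0.2069, 0.2122]
ee_rot: [-3.133, -0.219, -0.004]
contact_force: [0.2, 0.4, 0.7]
finger_gap: 0.0709
finger_force: 0.0
clock: 22.5
ee_pos: [0.4919, 0.2067, 0.2499]
ee_rot: [-3.133, -0.219, -0.001]
contact_force: [-1.1, 0.6, 0.2]
finger_gap: 0.0708
finger_force: 0.0
```

View pics/m5.png

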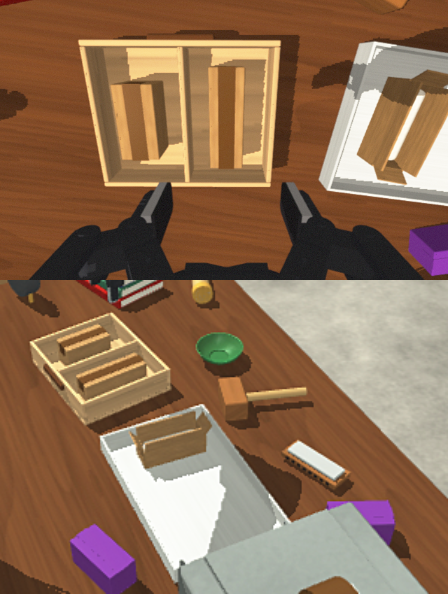

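Both taped cartons lie flat with the tape up, one per compartment, at (137,120) and (226,118) in the wrist panel. The open carton is still in the catch tray at (172,440) in the side panel, and the dish, mallet and harmonica haven't moved.

```bash
python3 -c "
from rig import arm;print(arm.close_job())"
```

```text
the job is handed in; nothing more can be done
None
```

Job handed in at about 22.6 s on the robot's clock: both taped cartons lie flat, tape up, one in each compartment of the carrying tray, and the open carton and the other things on the table were left where they were.

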